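# Shut the teapot and the biscuit box against wasps

## Robot

A 7-joint arm with a two-finger parallel gripper is mounted at the origin on the work surface. World frame = base frame: x ahead of the robot, y to its left, z up, the work surface at z = 0. Lengths are in m, angles in rad, forces in N, time in s.
With the tool pointing down it reaches from about 0.35 to 0.9 m from the base axis. Payload 7.2 kg.
Tool frame: the origin (TCP) lies at the centre of the arm's flange, where the gripper is bolted on; the fingertips stand 182 mm ahead of it and the grasp point (between the pads) lies 163 mm ahead of it (env.tcp_to_tips is the distance from the TCP to the fingertips, in m); z points along the fingers, y is the line along which they close (so a half turn about z gives the same grasp; the last joint's range is limited). The gripper opens to 88 mm and grips with 3 to 60 N. Pads are 20 mm wide; open, the fingers measure 115 mm over their backs; the gripper's body (75 mm by 178 mm) begins 61 mm behind the grasp point.
Start: joints at [1.281, 0.411, -0.013, 1.596, 0.006, 1.134, -0.082], TCP at [0.137, -0.61, 0.405] pointing down, gripper open.
Joint ranges: [-2.95, 2.95], [-0.29, 1.99], [-1.47, 1.44], [0.14, 2.54], [-1.03, 4.17], [0.13, 1.85], [-2.86, 2.86]. Speed limits (rad/s): [2.39, 2.39, 3.01, 3.01, 3.14, 3.14, 3.14].

## Interface

Orientations are given as a unit quaternion [w, x, y, z].
In Python, from cell import get_state, grab_frame, camera_params, job, models, env gives the robot as it stands.
- The arm moves only by the shell command python3 -m jog 'ROWS'. ROWS is JSON, one flat list of numbers, 7 for each row, row after row: the shift along the tool's x, y, z in cm, then the turn, a rotation vector about the tool's x, y, z in degrees, then the finger opening in cm, from 0 to 8.78. In form: [x, y, z, wx, wy, wz, jaw, x, y, z, wx, wy, wz, jaw, ...]. A call has 1 to 20 rows; each row is the pose to reach, as a shift and turn from the pose commanded when the call began, along the tool's axes at that moment; what a row does not reach only later rows make up. A row lasts 1/12 s, in which the tool goes at most 41.7 mm and 7.16 degrees, less where a joint would pass 70% of its speed; a pose out of reach is approached as far as the arm can. A call with a gripper value outside its range is refused whole. The fingers move at their own pace and stop on an object; the grip force is fixed at half the most. Time passes only in rows, so rows that repeat a pose let the fingers close. It gives the time, the measured TCP pose, the force, the opening and the grip force at its end, in the units of the state.
- get_state(): the state, without advancing time (a new reading comes with each control period).
- grab_frame(name): name is "scene" or "top" or "wrist"; returns the picture (420x560x3 uint8, red, green, blue); there is no depth.
- camera_params(name): a dict with "camera_matrix" (3x3 intrinsics, pixels), "rvec" (rotation vector, rad) and "tvec" (3), from world to camera coordinates, as OpenCV has them; the wrist camera has in their place "tool_from_camera" (4x4, takes a point from camera to tool coordinates, whose origin is the TCP and whose axes are the flange's). Camera axes: x right, y down, z forward; pixel columns grow to the right and rows downward; lengths in m; the calibration is good to about 2 mm. A picture is of the moment at which its call begins: read the wrist's pose just before it. camera_params takes no time and is no camera call.
- job.finish_job(): hands the job in; it is judged then, once.
Trained networks look in the newest picture that a camera, given by its name, has taken for a name from the list of things; names that differ only in an ending like _2 or _b are one class to them, and where a whole thing is asked for, a point or a joint stands for the part that bears it (a point fixed in the world has none). Each returns a list of dicts, best first, with "confidence" (0 to 1); they miss things now and then, are a little off and sometimes report something else, mostly with a low value. They report only what shows in the picture. A call takes as long as a camera call. They do not tell look-alikes from the thing itself.
- models.look_for(query, camera): "extent" ([left, top, right, bottom] in pixels, round what is visible of it).
- models.mark_of(query, camera): "xy" ([column, row] in pixels: a listed point, or the origin of a listed thing).
The state is a dict: "time_s": time; "joint_pos": joint angles; "joint_velocities": joint speeds; "joint_torque": joint torques, N m; "position": TCP position; "ee_rot": TCP orientation; "ft_force": force on the tool from outside, world axes, zero at the start; "torque": the same for the moment, N m; "finger_gap": opening from 0.0 (shut) to 1.0 (fully open); "grip_force": force on a finger pad.
Only numpy, scipy, OpenCV 4.12 (cv2) and the standard library are available. Lean on these libraries where they do the work, as an engineer would, in place of code of your own. Each camera call takes 0.05 s, during which the arm holds its last target. There are 200 camera calls.

## Task

Wasps have found the tea table: push the teapot's hinged steel lid over until it is fully shut on the pot, and push the sliding lid of the wooden biscuit box fully home, in either order. Use only the fingertips and push gently, without slapping the lid; do not lift, tip or shove the pot or the box out of place, and leave the bowls, cups, spoon and coaster where they are.

Things in the scene. Friction and masses are not known exactly. Their poses are not given: they have to be found in the camera images.
- teapot: White ceramic teapot, loose, about 0.95 kg with the brew in it. Origin: centre of its underside, on the ledge; z up. Its +x points along the spout (tip 125 mm from the axis, 115 mm high); the loop handle is on the -x side (reaches 117 mm from the axis, its top 101 mm high). Belly 136 mm across, mouth rim 93 mm across at 108 mm height, foot 92 mm across.
- pot_lid (a joint): Angle (rad) of the teapot's steel lid on its hinge: 0 = shut, flat on the rim; 1.57 = standing straight up; up to 2.0 = leaning back over the handle. The hinge is stiff (about 0.04 N m of friction), so the lid stays where it is left and has to be pushed all the way down; the push needed at the rim is under 1 N.
- lid_hinge (a point): Centre of the lid's hinge pin, on the handle side of the rim: 52 mm from the pot's axis along its -x, 110 mm above the ledge. The pin runs along the pot's y axis. An open lid is pushed on its outer side (the side with the knob), which then faces the handle; the push goes towards the spout and then down.
- lid_rim (a point): Middle of the lid's free rim, 99 mm from the pin, moving with the lid; when shut it is 110 mm above the ledge, 47 mm from the pot's axis on the spout side. Lid: round, 94 mm across, its centre 52 mm from the pin; outer face 1 mm above the pin plane at the rim, domed to 9 mm at the middle, where a black knob 18 mm across stands up to 28 mm.
- biscuit_box: Beech biscuit box, loose, about 0.95 kg, 150 mm long (x), 104 mm wide (y), 74 mm high. Origin: centre of its underside. z up. Its lid runs in grooves between the two long side walls and is drawn out over the low end wall (55 mm high), which is on the box's -x side.
- slide_lid (a joint): How far (m) the sliding lid is drawn out: 0 = fully home, its end flush with the box's -x end face; it grows as the lid comes out towards the box's -x, up to 0.11. About 1.2 N of friction; it stays where it is left.
- lid_end (a point): Middle of the sliding lid's outer end face, 65 mm above the ledge, moving with the lid: 75 mm plus the joint value from the box's origin along its -x. Lid board 87 mm wide, 57 to 63 mm above the ledge; a pull strip 60 mm wide, 12 mm deep stands on it flush with this end, its top 76 mm above the ledge. Push this end towards the box's +x to shut the box.
- bowl_large: Orange melamine bowl, 156 mm across, 57 mm high, loose, the lowest of three nested bowls. Origin: centre of its underside. Leave alone.
- bowl_middle: Orange melamine bowl, 138 mm across, 55 mm high, loose, nested in the large one. Leave alone.
- bowl_small: Orange melamine bowl, 120 mm across, 53 mm high, loose, nested in the middle one; the stack is 63 mm high. Leave alone.
- cup_one: Small glass cup, 66 mm across, 72 mm high, loose. Origin: centre of its underside. Leave alone.
- cup_two: Small glass cup like the other one. Leave alone.
- spoon: Stainless steel spoon, 160 mm long, loose, lying flat. Leave alone.
- coaster: Round wooden coaster, 96 mm across, 8 mm thick, loose, lying flat towards the far edge. Leave alone.
Not all that is in view belongs to the job. Several things have the shape of the biscuit_box; the one meant has the colours described above.

How it is judged:
By the outcome, as a careful person would: the job done as asked, in the order asked, and still so for the second after the job is handed in, with the robot touching nothing.
It also fails if it takes over 54 s, if anything falls off the work surface, if the arm or the gripper's body presses on something with over 40 N, if the wrist force passes 120 N, or if a joint passes its speed limit or range.

## Working session

There is one attempt and no reset: what is moved stays moved. The work goes in short steps, Python scripts to look and compute and a shell command to move; the robot and the scene stay as the last step left them, time stands still between calls to the robot, and variables do not carry over. Pictures are saved under pics/ and viewed, at most 10 in all, crops included, and the job is handed in when it is done.

```bash
mkdir -p pics; ls; python3 - <<'E'
from cell import *
import cv2, numpy as np
for c in ["scene","top"]:
    f=grab_frame(c); cv2.imwrite(f"pics/{c}0.png",cv2.cvtColor(f,cv2.COLOR_RGB2BGR))
    for q in ["teapot","lid_hinge","lid_rim","biscuit_box","lid_end","cup_one","bowl_large"]:
        print(c,q,[(np.round(d["xy"]).tolist(),round(d["confidence"],2)) for d in models.mark_of(q,c)][:4])
    p=camera_params(c); R=cv2.Rodrigues(np.array(p["rvec"]))[0]; print(c,(-R.T@np.array(p["tvec"]).ravel()).round(3),R[2].round(2))
s=get_state(); print(s); print(env.tcp_to_tips)
E
```

```text
pics
scene teapot [([309.0, 280.0], 0.71)]
scene lid_hinge [([332.0, 262.0], 0.81)]
scene lid_rim [([323.0, 228.0], 0.61)]
scene biscuit_box [([192.0, 173.0], 0.91), ([240.0, 191.0], 0.89), ([271.0, 151.0], 0.82)]
scene lid_end [([276.0, 172.0], 0.9), ([172.0, 155.0], 0.77), ([288.0, 130.0], 0.74)]
scene cup_one [([261.0, 230.0], 0.77)]
scene bowl_large [([240.0, 258.0], 0.66)]
scene [1.121 0.948 1.029] [-0.37 -0.65 -0.66]
top teapot [([226.0, 200.0], 0.89), ([283.0, 158.0], 0.26)]
top lid_hinge [([209.0, 210.0], 0.61)]
top lid_rim [([303.0, 197.0], 0.74), ([205.0, 197.0], 0.7), ([367.0, 204.0], 0.26)]
top biscuit_box [([371.0, 208.0], 0.79), ([426.0, 173.0], 0.78), ([424.0, 274.0], 0.62)]
top lid_end [([443.0, 305.0], 0.97), ([453.0, 156.0], 0.71), ([369.0, 241.0], 0.66)]
top cup_one [([302.0, 196.0], 0.96)]
top bowl_large []
top [0.372 0.052 1.243] [ 0.18  0.   -0.98]
{'time_s': 0.8, 'joint_pos': array([ 1.28080031,  0.41110238, -0.0126906 ,  1.59617823,  0.00559753,
        1.13434665, -0.08219684]), 'joint_velocities': array([ 5.99559403e-04, -3.13435305e-04, -2.64386082e-05,  1.45202036e-03,
       -1.28757181e-03, -8.73280332e-04, -9.93999321e-04]), 'joint_torque': array([-8.60115215e-04, -5.87674105e+01,  6.40682392e-01, -2.91381812e+01,
       -5.38125343e-02,  1.02326571e-02,  4.76220168e-05]), 'position': array([ 0.13747258, -0.60969189,  0.40466098]), 'ee_rot': array([ 5.82693199e-07,  9.93856965e-01,  1.10672187e-01, -6.50087823e-07]), 'ft_force': array([ 0.3932084 , -0.48680376, -0.46450496]), 'torque': array([ 0.01976799,  0.02362564, -0.02621812]), 'grip_force': 0.0, 'finger_gap': 0.9974951529029426}
0.182
```

View pics/scene0.png

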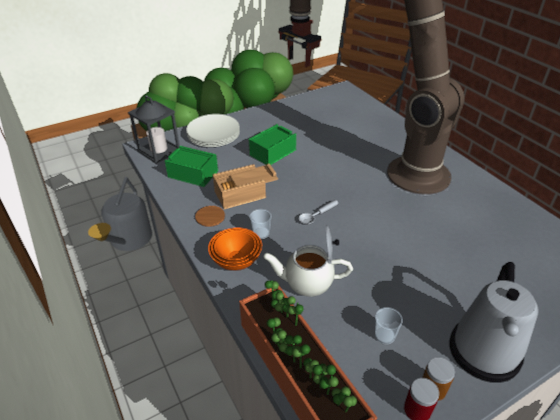

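View pics/top0.png

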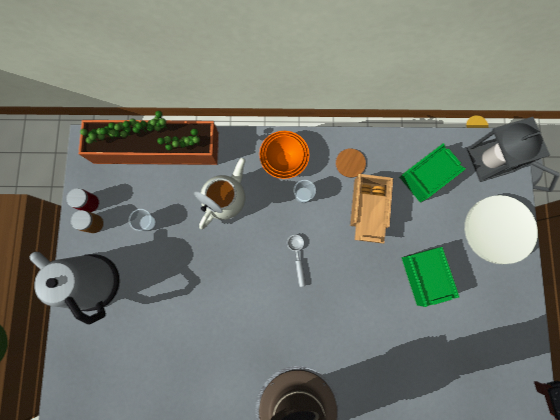

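The scene view shows the beech box near (240,188), its lid drawn out towards the robot with the end at (276,172), and the teapot at (309,272) with the lid upright. In the top view the box is at (373,208) with the lid end at (369,241), and the pot at (222,198) with its spout up and to the right and its handle down and to the left. The green boxes are decoys.

```bash
cat > h.py <<'E'
from cell import *
import cv2, numpy as np
from scipy.optimize import least_squares
from scipy.spatial.transform import Rotation as Rot
def proj(c,P):
    p=camera_params(c); return cv2.projectPoints(np.array(P,float).reshape(-1,3),np.array(p["rvec"],float),np.array(p["tvec"],float),np.array(p["camera_matrix"],float),None)[0][:,0]
def plane(c,px,z):
    p=camera_params(c);R=cv2.Rodrigues(np.array(p["rvec"],float))[0];t=np.array(p["tvec"],float).ravel()
    d=R.T@np.linalg.inv(p["camera_matrix"])@[*px,1];o=-R.T@t
    return o+d*(z-o[2])/d[2]
def place(v,P):
    c,s=np.cos(v[2]),np.sin(v[2]); P=np.array(P); return np.c_[v[0]+c*P[:,0]-s*P[:,1],v[1]+s*P[:,0]+c*P[:,1],P[:,2]]
def potpts(v): # origin, hinge, rim
    q=v[3]; return place(v,[[0,0,0],[-.052,0,.11],[-.052+.099*np.cos(q),0,.11+.099*np.sin(q)]])
def boxpts(v): return place(v,[[0,0,0],[-.075-v[3],0,.065]])
E
python3 - <<'E'
from h import *
for f,v0,m in [(potpts,[.55,.2,-.5,1.6],{"scene":[(309,280),(332,262),(323,228)],"top":[(226,200),(209,210),(205,197)]}),
  (boxpts,[.55,-.2,0,.05],{"scene":[(240,191),(276,172)],"top":[(371,208),(369,241)]})]:
    res=lambda v:np.concatenate([(proj(c,f(v))-np.array(m[c])).ravel() for c in m])
    r=least_squares(res,v0,loss="soft_l1",f_scale=2); print(r.x.round(4),res(r.x).round(1)); print(f(r.x).round(3))
for c in ["scene","top"]: print(np.round(plane(c,m[c][1],.065),3))
print(plane("top",(305,190),.036),plane("top",(285,155),.03), plane("top",(299,260),0))
E
```

```text
[ 0.6115  0.2274 -0.6944  1.3688] [ 0.6  0.6 -1.4 -6.1  2.3  0.5 -0.7  1.7 -0.9 -2.1  1.7 -1.1]
[[0.611 0.227 0.   ]
 [0.571 0.261 0.11 ]
 [0.587 0.248 0.207]]
[ 0.5977 -0.234  -0.2498  0.0444] [ 0.9 -0.3 -2.1 -2.1  0.2 -0.8 -1.6  0.8]
[[ 0.598 -0.234  0.   ]
 [ 0.482 -0.205  0.065]]
[ 0.482 -0.19   0.065]
[ 0.485 -0.209  0.065]
[ 0.64343483 -0.02280069  0.036     ] [0.75740597 0.03970861 0.03      ] [ 0.43020304 -0.00598151  0.        ]
```

```bash
cat > ov.py <<'E'
from h import *
def ov(v_pot,v_box,name):
    out=[]
    for c,boxes in [("top",[(180,145,100),(335,160,100)]),("scene",[(255,210,110),(200,150,100)])]:
        im=cv2.cvtColor(grab_frame(c),cv2.COLOR_RGB2BGR)
        K=4; big=cv2.resize(im,None,fx=K,fy=K,interpolation=cv2.INTER_CUBIC)
        B=lambda P,col,cl=True: cv2.polylines(big,[np.int32((proj(c,place(vv,P))+.5)*K)],cl,col,1)
        vv=v_box
        B([[sx*.075,sy*.052,.0] for sx,sy in((-1,-1),(1,-1),(1,1),(-1,1))],(255,0,0))
        B([[sx*.075,sy*.052,.074] for sx,sy in((-1,-1),(1,-1),(1,1),(-1,1))],(0,255,0))
        e=-.075-vv[3]; B([[e,-.0435,.063],[e,.0435,.063],[e+.15,.0435,.063],[e+.15,-.0435,.063]],(0,0,255))
        B([[e,-.03,.076],[e,.03,.076],[e+.012,.03,.076],[e+.012,-.03,.076]],(255,0,255))
        vv=v_pot; a=np.linspace(0,2*np.pi,40)
        B(np.c_[.0465*np.cos(a),.0465*np.sin(a),0*a+.108],(0,255,0)); B(np.c_[.068*np.cos(a),.068*np.sin(a),0*a+.055],(255,0,0))
        B([[0,0,.115],[.125,0,.115]],(0,255,255)); B([[-.117,0,.08],[-.05,0,.101]],(0,255,255))
        q=vv[3];r=.052+.047*np.cos(a);B(np.c_[-.052+r*np.cos(q),.047*np.sin(a),.11+r*np.sin(q)],(0,0,255))
        for x,y,w in boxes: out.append(cv2.resize(big[y*K:(y+75)*K,x*K:(x+w)*K],(400,300)) if 0 else cv2.resize(big[y*K:(y+w*3//4+10)*K,x*K:(x+w)*K],(400,300)))
    cv2.imwrite(name,np.vstack([np.hstack(out[:2]),np.hstack(out[2:])]))
E
python3 -c "
from ov import *
ov([.6115,.2274,-.6944,1.3688],[.5977,-.234,-.2498,.0444],'pics/ov1.png')"
```

```text
(no output)
```

View pics/ov1.png

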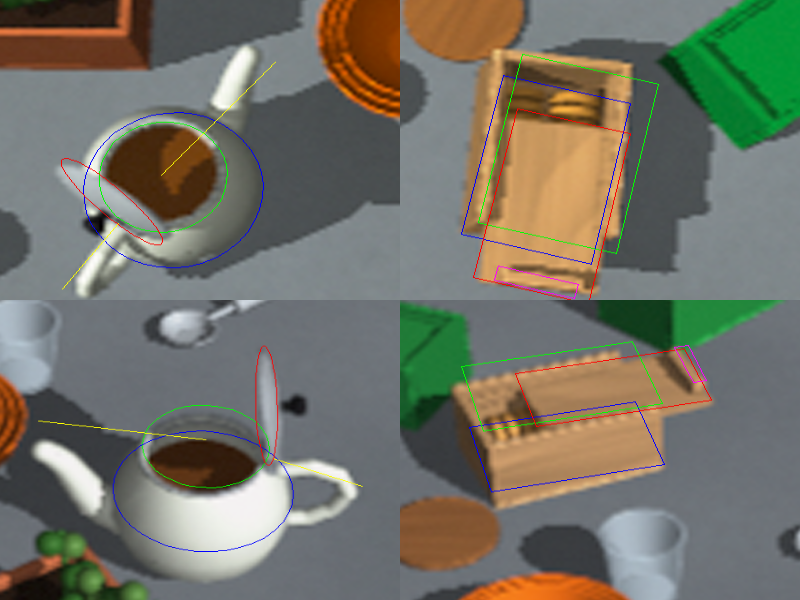

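The overlay shows the box and the spout a few pixels off, so I'll refit using corners picked from this picture and check the surface height too.

```bash
cat > fit.py <<'E'
from h import *
T=lambda x,y:(335+(x-400)/4-.5,160+y/3.53-.5)
S=lambda x,y:(200+(x-400)/4-.5,150+(y-300)/3.53-.5)
TP=lambda x,y:(180+x/4-.5,145+y/3.53-.5)
SP=lambda x,y:(255+x/3.636-.5,210+(y-300)/3.26-.5)
def box(v):
    e=-.075-v[3]; P=lambda *a:place(v,[a])[0]+[0,0,v[4]]
    return [("top",P(.075,.052,.074),T(493,50)),("top",P(.075,-.052,.074),T(632,65)),("top",P(-.075,.052,0),T(464,235)),
     ("top",P(e,.0435,.06),T(473,278)),("top",P(e,-.0435,.06),T(598,292)),
     ("scene",P(.075,-.052,.074),S(455,385)),("scene",P(.075,.052,.074),S(492,440)),("scene",P(.075,.052,0),S(497,507)),
     ("scene",P(-.075,.052,0),S(662,465)),("scene",P(e,.0435,.06),S(708,403)),("scene",P(e,-.0435,.063),S(687,347))]
def pot(v):
    q=v[3];P=lambda *a:place(v,[a])[0]+[0,0,v[4]]
    L=lambda s:P(-.052+.052*np.cos(q),s*.047,.11+.052*np.sin(q)); K=P(-.052+.052*np.cos(q)-.02*np.sin(q),0,.11+.052*np.sin(q)+.02*np.cos(q))
    return [("top",P(.122,0,.113),TP(248,52)),("scene",P(.122,0,.113),SP(40,449)),("top",P(-.113,0,.07),TP(82,288)),("scene",P(-.113,0,.07),SP(354,490)),
     ("top",P(0,0,.108),TP(160,174)),("scene",P(0,0,.108),SP(206,450)),("scene",P(-.052+.099*np.cos(q),0,.11+.099*np.sin(q)),SP(264,347)),
     ("top",K,TP(97,224)),("scene",K,SP(290,405))]
if __name__=="__main__":
  for f,v0 in [(pot,[.61,.22,-.6,1.4,0]),(box,[.6,-.23,-.2,.04,0])]:
   for z in (0,1):
    res=lambda v:np.concatenate([proj(c,p)[0]-m for c,p,m in f(np.r_[v[:4],v[4]*z])])
    r=least_squares(res,v0,loss="soft_l1",f_scale=1.5); print(r.x.round(4),res(r.x).reshape(-1,2).round(1).tolist())
E
python3 fit.py
```

```text
[ 0.6156  0.2314 -0.5527  1.4082  0.    ] [[0.3, -0.8], [-0.6, -1.7], [-0.3, 1.5], [-0.0, -1.7], [-0.5, -0.6], [-0.5, 0.1], [-0.6, 4.6], [-0.7, 0.0], [1.8, -0.8]]
[ 0.6153  0.2311 -0.5521  1.4073 -0.0026] [[0.4, -0.5], [-0.6, -1.1], [-0.1, 1.7], [-0.1, -1.2], [-0.3, -0.3], [-0.5, 0.7], [-0.7, 5.3], [-0.4, 0.3], [1.7, -0.2]]
[ 0.6059 -0.2236 -0.1224  0.0455  0.    ] [[0.5, 0.0], [0.1, 0.1], [-1.4, -0.3], [1.1, 0.4], [-0.9, 0.3], [-0.6, -0.9], [-0.4, 1.2], [0.3, -0.4], [0.9, 0.2], [0.6, -0.8], [-3.8, 0.5]]
[ 6.059e-01 -2.236e-01 -1.224e-01  4.550e-02 -1.000e-04] [[0.5, 0.0], [0.1, 0.1], [-1.4, -0.3], [1.1, 0.4], [-0.9, 0.3], [-0.6, -0.9], [-0.4, 1.2], [0.3, -0.3], [0.9, 0.2], [0.6, -0.8], [-3.8, 0.5]]
```

```bash
cat >> h.py <<'E'
def togo(tip,yaw):
    """shift (cm) and turn (deg) in tool axes so the tip is at tip with tool x at yaw, pointing down"""
    s=get_state(); w,x,y,z=s["ee_rot"]; R=Rot.from_quat([x,y,z,w])
    t=np.array(tip)+[0,0,env.tcp_to_tips]
    G=Rot.from_matrix(np.array([[np.cos(yaw),np.sin(yaw),0],[np.sin(yaw),-np.cos(yaw),0],[0,0,-1]]))
    return (R.inv().apply(t-s["position"])*100).round(2),np.degrees((R.inv()*G).as_rotvec()).round(2)
def wproj(P):
    s=get_state(); w,x,y,z=s["ee_rot"]; p=camera_params("wrist"); M=np.eye(4); M[:3,:3]=Rot.from_quat([x,y,z,w]).as_matrix(); M[:3,3]=s["position"]
    C=np.linalg.inv(M@np.array(p["tool_from_camera"])); q=np.array(P).reshape(-1,3)@C[:3,:3].T+C[:3,3]; q=q@np.array(p["camera_matrix"]).T; return q[:,:2]/q[:,2:]
E
python3 -c "
from h import *
print(togo([.442,-.2035,.2],-.122)); print(camera_params('wrist'))"
```

```text
(array([ 38.64, -32.92,   2.26]), array([ 0. , -0. , 19.7]))
{'camera_matrix': array([[330.97621396,   0.        , 278.90533364],
       [  0.        , 330.97621396, 208.84154205],
       [  0.        ,   0.        ,   1.        ]]), 'tool_from_camera': array([[-1.74118107e-04, -9.70912951e-01, -2.39432687e-01,
         6.45038494e-02],
       [ 9.99999843e-01, -2.96536836e-04,  4.75262488e-04,
        -6.12688315e-04],
       [-5.32439116e-04, -2.39432567e-01,  9.70912850e-01,
         1.97184777e-02],
       [ 0.00000000e+00,  0.00000000e+00,  0.00000000e+00,
         1.00000000e+00]])}
```

```bash
python3 -m jog '[38.6,-32.9,2.3,0,0,19.7,0,38.6,-32.9,2.3,0,0,19.7,0,38.6,-32.9,2.3,0,0,19.7,0,38.6,-32.9,2.3,0,0,19.7,0,38.6,-32.9,2.3,0,0,19.7,0,38.6,-32.9,2.3,0,0,19.7,0,38.6,-32.9,2.3,0,0,19.7,0,38.6,-32.9,2.3,0,0,19.7,0,38.6,-32.9,2.3,0,0,19.7,0,38.6,-32.9,2.3,0,0,19.7,0,38.6,-32.9,2.3,0,0,19.7,0,38.6,-32.9,2.3,0,0,19.7,0,38.6,-32.9,2.3,0,0,19.7,0,38.6,-32.9,2.3,0,0,19.7,0,38.6,-32.9,2.3,0,0,19.7,0]'
python3 - <<'E'
from h import *
v=[.6059,-.2236,-.1224,.0455]
f=cv2.cvtColor(grab_frame("wrist"),cv2.COLOR_RGB2BGR)
e=-.075-v[3]
for P in ([[-.075,-.052,.074],[-.075,.052,.074],[.075,.052,.074],[.075,-.052,.074]],[[e,-.0435,.063],[e,.0435,.063],[e+.15,.0435,.063],[e+.15,-.0435,.063]],[[e,-.03,.076],[e,.03,.076],[e+.012,.03,.076],[e+.012,-.03,.076]]):
    cv2.polylines(f,[np.int32(wproj(place(v,P)))],True,(0,0,255),1)
cv2.imwrite("pics/w1.png",f); print(togo([.442,-.2035,.061],-.122), get_state()["ft_force"])
print(models.mark_of("lid_end","wrist"))
E
```

```text
time_s: 2.15
position: [0.4415, -0.2041, 0.3816]
ee_rot: [0.0, 0.998, -0.06, -0.0]
ft_force: [0.7, -0.2, 0.9]
finger_gap: 0.008
grip_force: 0.0
(array([ 0.09, -0.17, 13.86]), array([ 0.04,  0.03, -0.07])) [-0.19782741 -0.05590773 -0.18902718]
[{'xy': [278.0, 147.2], 'confidence': 0.96}, {'xy': [500.1, 299.1], 'confidence': 0.65}]
```

View pics/w1.png

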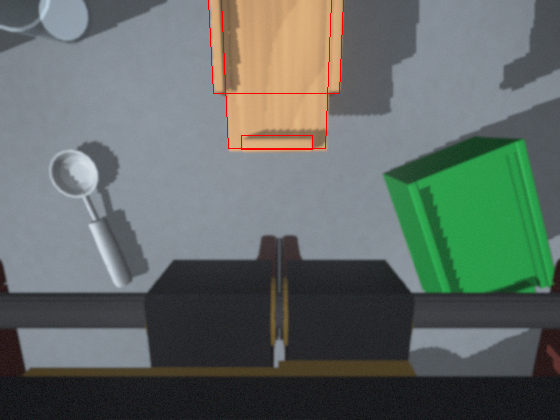

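The wrist overlay fits the lid end (row 149, columns 228–326) to about 1 mm, and the fingertips at (279,238) are in line with it. Next I descend and push.

```bash
python3 -m jog '[0,0,4,0,0,0,0,0,0,8,0,0,0,0,0,0,11,0,0,0,0,0,0,13,0,0,0,0,0,0,13.9,0,0,0,0,0,0,13.9,0,0,0,0,1,0,13.9,0,0,0,0,2,0,13.9,0,0,0,0,2,0,13.9,0,0,0,0]'
python3 -c "
from h import *
s=get_state();print(s['position'],s['ft_force'])"
```

```text
time_s: 3.0
position: [0.4645, -0.2069, 0.2446]
ee_rot: [0.001, 0.998, -0.061, 0.003]
ft_force: [-0.1, 0.3, 0.6]
finger_gap: 0.007
grip_force: 0.0
[ 0.46447338 -0.20691949  0.24456331] [-0.13868689  0.25523032  0.636315  ]
```

```bash
python3 -m jog '[0.4,0,0,0,0,0,0,0.8,0,0,0,0,0,0,1.1,0,0,0,0,0,0,1.4,0,0,0,0,0,0,1.7,0,0,0,0,0,0,2.0,0,0,0,0,0,0,2.3,0,0,0,0,0,0,2.6,0,0,0,0,0,0,2.9,0,0,0,0,0,0,3.2,0,0,0,0,0,0,3.5,0,0,0,0,0,0,3.8,0,0,0,0,0,0,4.1,0,0,0,0,0,0,4.4,0,0,0,0,0,0,4.6,0,0,0,0,0,0,4.8,0,0,0,0,0,0,4.9,0,0,0,0,0,0,5.0,0,0,0,0,0,0,5.0,0,0,0,0,0,0]'
python3 - <<'E'
from h import *
v=[.6059,-.2236,-.1224,.004]
f=cv2.cvtColor(grab_frame("wrist"),cv2.COLOR_RGB2BGR); e=-.075-v[3]
for P in ([[-.075,-.052,.074],[-.075,.052,.074],[.075,.052,.074],[.075,-.052,.074]],[[e,-.0435,.063],[e,.0435,.063],[e+.15,.0435,.063],[e+.15,-.0435,.063]]):
    cv2.polylines(f,[np.int32(wproj(place(v,P)))],True,(0,0,255),1)
cv2.imwrite("pics/w2.png",f)
E
```

```text
time_s: 4.58
position: [0.5113, -0.2124, 0.2426]
ee_rot: [0.0, 0.998, -0.061, 0.0]
ft_force: [1.1, -0.1, 0.0]
finger_gap: 0.004
grip_force: 0.2
```

View pics/w2.png

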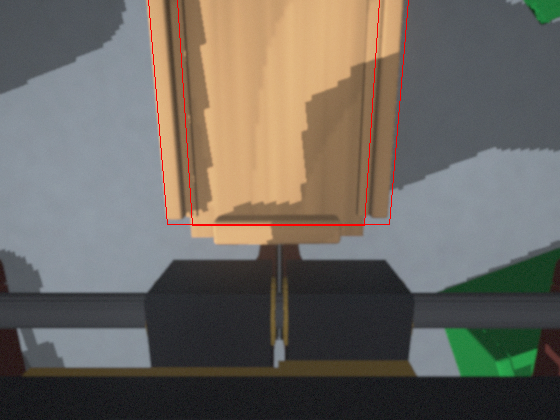

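The lid board's end is at row 236 (strip end at 243) and the box's walls end at row 218, so several millimetres remain. Working out how many.

```bash
python3 - <<'E'
from h import *
s=get_state(); w,x,y,z=s["ee_rot"]; p=camera_params("wrist"); M=np.eye(4); M[:3,:3]=Rot.from_quat([x,y,z,w]).as_matrix(); M[:3,3]=s["position"]
C=M@np.array(p["tool_from_camera"])
def pl(px,h):
    d=C[:3,:3]@np.linalg.inv(p["camera_matrix"])@[*px,1]; q=C[:3,3]+d*(h-C[2,3])/d[2]; q=q-[.6059,-.2236,0]; c,sn=np.cos(-.1224),np.sin(-.1224); return (np.array([c*q[0]+sn*q[1],-sn*q[0]+c*q[1]])*1000).round(1)
for n,px,h in [("wallL",(176,219),.074),("wallR",(380,217),.074),("boardL",(203,236.5),.063),("boardR",(353,235.5),.063),("strip",(278,243.5),.076)]: print(n,pl(px,h))
print(s["position"],s["ft_force"]); 
E
```

```text
wallL [-72.5  47.9]
wallR [-71.6 -47.3]
boardL [-84.8  38.4]
boardR [-84.3 -37.8]
strip [-83.9   0.3]
[ 0.51121699 -0.21244861  0.24264055] [-0.48224963  0.44381198 -0.51880218]
```

```bash
python3 -m jog '[0.2,0,0,0,0,0,0,0.4,0,0,0,0,0,0,0.6,0,0,0,0,0,0,0.8,0,0,0,0,0,0,0.9,0,0,0,0,0,0,1.0,0,0,0,0,0,0,1.1,0,0,0,0,0,0,1.1,0,0,0,0,0,0]'
cat > m.py <<'E'
from h import *
f=grab_frame("wrist"); cv2.imwrite("pics/m.png",cv2.cvtColor(f,cv2.COLOR_RGB2BGR)); 
fs=[]
for i in range(4): s=get_state(); fs.append(s["ft_force"]); grab_frame("wrist")
print(np.mean(fs,0).round(2),s["position"].round(4))
# dark-to-bright row edges on wall (cols) and board
g=cv2.GaussianBlur(f,(1,5),0).astype(int)
for n,c0,c1 in [("wallL",168,180),("wallR",376,386),("board",195,210),("boardR",345,358),("strip",230,256)]:
    col=g[185:262,c0:c1].mean(1); rb=col[:,0]-col[:,2]; print(n,[185+i for i in range(1,len(rb)) if (rb[i-1]>25)!=(rb[i]>25)])
E
python3 m.py
```

```text
time_s: 5.3
position: [0.5222, -0.2138, 0.2427]
ee_rot: [0.0, 0.998, -0.061, 0.0]
ft_force: [0.4, -0.2, 0.0]
finger_gap: 0.007
grip_force: 0.2
[-0.67  0.19  0.01] [ 0.5222 -0.2137  0.2427]
wallL [242]
wallR [240]
board [238]
boardR [236]
strip [245]
```

```bash
python3 -m jog '[0.05,0,0,0,0,0,0,0.1,0,0,0,0,0,0,0.15,0,0,0,0,0,0,0.15,0,0,0,0,0,0]'; python3 m.py
```

```text
time_s: 5.88
position: [0.5234, -0.2139, 0.2426]
ee_rot: [-0.0, 0.998, -0.061, -0.0]
ft_force: [-2.0, 0.1, 1.8]
finger_gap: 0.007
grip_force: 1.1
[-2.6   0.79  1.81] [ 0.5234 -0.2139  0.2426]
wallL [244]
wallR [242]
board [239]
boardR [236]
strip [245]
```

View pics/m.png

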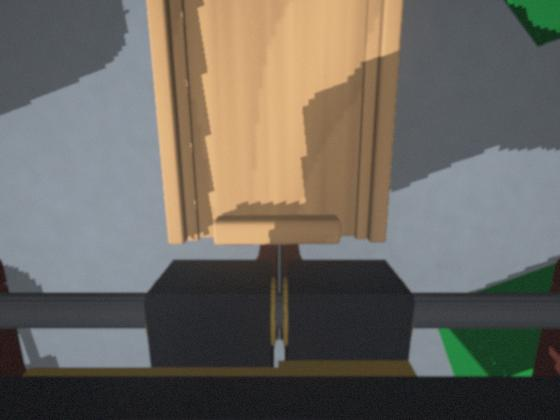

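```bash
python3 -m jog '[0.04,0,0,0,0,0,0,0.04,0,0,0,0,0,0]'; python3 m.py
```

```text
time_s: 6.3
position: [0.5235, -0.2139, 0.2426]
ee_rot: [-0.0, 0.998, -0.061, -0.001]
ft_force: [-5.2, 0.3, 4.4]
finger_gap: 0.007
grip_force: 2.5
[-5.31  0.76  4.07] [ 0.5235 -0.2139  0.2426]
wallL [244]
wallR [242]
board [239]
boardR [236]
strip [245]
```

Force rose to 5 N with no further motion and the wall and strip ends are level, so the box lid is home. I back off, rise, then go to the pot.

```bash
python3 -m jog '[-0.5,0,0,0,0,0,0,-1.5,0,0,0,0,0,0,-2.5,0,0,0,0,0,0,-2.5,0,-3,0,0,0,0,-2.5,0,-7,0,0,0,0,-2.5,0,-11,0,0,0,0,-2.5,0,-15,0,0,0,0,-2.5,0,-19,0,0,0,0,-2.5,0,-20,0,0,0,0,-2.5,0,-20,0,0,0,0]'
python3 -c "
from h import *
print(togo([.533,.282,.26],-.552))"
```

```text
time_s: 7.38
position: [0.4991, -0.2109, 0.4465]
ee_rot: [0.001, 0.998, -0.061, 0.004]
ft_force: [0.7, 0.1, -0.0]
finger_gap: 0.001
grip_force: 0.0
(array([ -2.66, -49.34,   0.32]), array([ 0.03, -0.44, 24.61]))
```

```bash
python3 -m jog '[-2.7,-49.3,0.3,0,0,24.6,0,-2.7,-49.3,0.3,0,0,24.6,0,-2.7,-49.3,0.3,0,0,24.6,0,-2.7,-49.3,0.3,0,0,24.6,0,-2.7,-49.3,0.3,0,0,24.6,0,-2.7,-49.3,0.3,0,0,24.6,0,-2.7,-49.3,0.3,0,0,24.6,0,-2.7,-49.3,0.3,0,0,24.6,0,-2.7,-49.3,0.3,0,0,24.6,0,-2.7,-49.3,0.3,0,0,24.6,0,-2.7,-49.3,0.3,0,0,24.6,0,-2.7,-49.3,0.3,0,0,24.6,0,-2.7,-49.3,0.3,0,0,24.6,0,-2.7,-49.3,0.3,0,0,24.6,0,-2.7,-49.3,0.3,0,0,24.6,0]'
cat > wp.py <<'E'
from h import *
import sys
v=[float(a) for a in sys.argv[2:6]]
f=cv2.cvtColor(grab_frame("wrist"),cv2.COLOR_RGB2BGR); a=np.linspace(0,2*np.pi,40); q=v[3]; r=.052+.047*np.cos(a)
for P in (np.c_[.0465*np.cos(a),.0465*np.sin(a),0*a+.108],np.c_[-.052+r*np.cos(q),.047*np.sin(a),.11+r*np.sin(q)],[[-.052,-.02,.11],[-.052,.02,.11]],[[0,0,.11],[.125,0,.115]]):
    cv2.polylines(f,[np.int32(wproj(place(v,P)))],True,(0,0,255),1)
cv2.imwrite(sys.argv[1],f)
print([(m["xy"],m["confidence"]) for q in ("lid_hinge","lid_rim") for m in models.mark_of(q,"wrist")])
print(get_state()["position"])
E
python3 wp.py pics/w3.png .6155 .2312 -.552 1.408
```

```text
time_s: 8.63
position: [0.532, 0.2812, 0.4378]
ee_rot: [0.001, 0.962, -0.272, -0.001]
ft_force: [-1.2, 0.2, -1.3]
finger_gap: 0.005
grip_force: 0.0
[([275.4, 144.9], 0.8), ([276.9, 131.9], 0.65), ([276.4, 98.3], 0.18)]
[0.53275303 0.27955665 0.43913391]
```

View pics/w3.png

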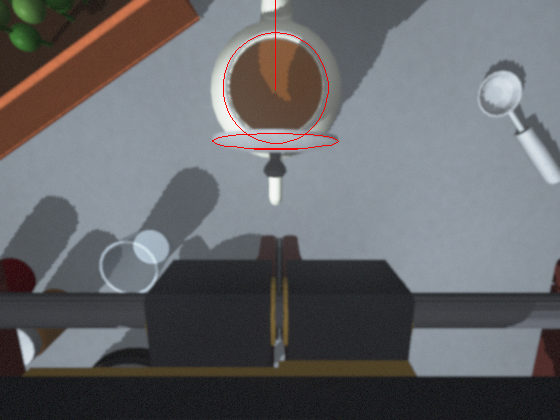

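The overlay agrees with the picture: mouth at (276,88), lid edge-on at row ~140, knob at (275,165), and the fingertips at column 279 on the pot's axis. I descend behind the lid, above the knob.

```bash
python3 -m jog '[0,0,2,0,0,0,0,0,0,4,0,0,0,0,0,0,6,0,0,0,0,0,0,6.3,0,0,0,0,0,0,6.3,0,0,0,0,1,0,6.3,0,0,0,0,2,0,6.3,0,0,0,0,3,0,6.3,0,0,0,0,3.2,0,6.3,0,0,0,0,3.2,0,6.3,0,0,0,0,3.2,0,6.3,0,0,0,0]'
cat > st.py <<'E'
from h import *
fs=[]
for i in range(4): s=get_state(); fs.append(s["ft_force"]); grab_frame("wrist")
p=s["position"]; d=p-[.5712,.2585,.11+.182]; c,sn=np.cos(-.552),np.sin(-.552)
print("F",np.mean(fs,0).round(2),"tip front rel pin mm: x %.1f y %.1f z %.1f"%((c*d[0]+sn*d[1])*1e3+10,(-sn*d[0]+c*d[1])*1e3,d[2]*1e3), s["time_s"])
E
python3 st.py
```

```text
time_s: 9.7
position: [0.5598, 0.2648, 0.3768]
ee_rot: [-0.0, 0.962, -0.273, -0.0]
ft_force: [0.1, 0.1, -0.3]
finger_gap: 0.004
grip_force: 0.0
F [-0.22 -0.1  -0.03] tip front rel pin mm: x -3.8 y -0.4 z 84.7 9.85
```

```bash
python3 -m jog '[0.5,0,0,0,0,0,0,1.0,0,0,0,0,0,0,1.5,0,0,0,0,0,0,1.95,0,0.1,0,0,0,0,2.4,0,0.2,0,0,0,0,2.85,0,0.3,0,0,0,0,3.25,0,0.45,0,0,0,0,3.7,0,0.6,0,0,0,0,4.1,0,0.75,0,0,0,0,4.5,0,0.95,0,0,0,0,4.9,0,1.15,0,0,0,0,5.25,0,1.4,0,0,0,0,5.6,0,1.6,0,0,0,0,6.0,0,1.9,0,0,0,0,6.35,0,2.15,0,0,0,0,6.35,0,2.15,0,0,0,0]'; python3 st.py; python3 wp.py pics/w4.png .6155 .2312 -.552 0.8
```

```text
time_s: 11.23
position: [0.6142, 0.231, 0.3543]
ee_rot: [0.0, 0.962, -0.273, -0.0]
ft_force: [-0.4, -0.4, -0.8]
finger_gap: 0.002
grip_force: 0.0
F [-0.32  0.15 -0.43] tip front rel pin mm: x 60.2 y -0.5 z 63.2 11.3833
[([276.5, 213.4], 0.84)]
[0.6135683  0.23188291 0.35533751]
```

View pics/w4.png

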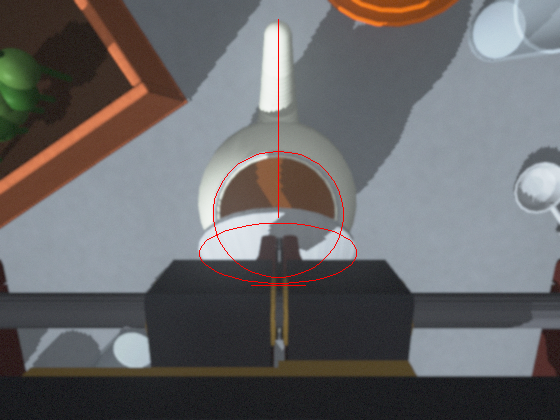

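The lid follows the fingertips, its rim now at row ~210, and the pot is still under its predicted outline (spout on the axis). Continuing the arc.

```bash
python3 -m jog '[0.3,0,0.3,0,0,0,0,0.6,0,0.6,0,0,0,0,0.85,0,0.95,0,0,0,0,1.1,0,1.25,0,0,0,0,1.35,0,1.6,0,0,0,0,1.6,0,2.0,0,0,0,0,1.8,0,2.35,0,0,0,0,2.0,0,2.7,0,0,0,0,2.15,0,3.1,0,0,0,0,2.3,0,3.5,0,0,0,0,2.45,0,3.9,0,0,0,0,2.5,0,4.2,0,0,0,0,2.55,0,4.4,0,0,0,0,2.6,0,4.6,0,0,0,0,2.6,0,4.6,0,0,0,0]'; python3 st.py
```

```text
time_s: 12.83
position: [0.6358, 0.2181, 0.3087]
ee_rot: [0.0, 0.962, -0.272, -0.0]
ft_force: [-0.2, 0.3, 0.2]
finger_gap: 0.007
grip_force: 0.0
F [-0.5   0.21  0.47] tip front rel pin mm: x 86.1 y -0.4 z 17.3 12.9833
```

Now I press down slowly, watching the force.

```bash
python3 -m jog '[0,0,0.2,0,0,0,0,0,0,0.4,0,0,0,0,0,0,0.55,0,0,0,0,0,0,0.7,0,0,0,0,0,0,0.7,0,0,0,0]'; python3 st.py;  python3 -m jog '[0,0,0.1,0,0,0,0,0,0,0.2,0,0,0,0,0,0,0.2,0,0,0,0]'; python3 st.py
```

```text
time_s: 13.45
position: [0.6357, 0.218, 0.3017]
ee_rot: [0.0, 0.962, -0.272, -0.0]
ft_force: [0.6, 0.4, -0.5]
finger_gap: 0.008
grip_force: 0.0
F [ 0.06  0.06 -0.01] tip front rel pin mm: x 86.2 y -0.5 z 10.1 13.6
time_s: 13.9
position: [0.6359, 0.2181, 0.3006]
ee_rot: [-0.0, 0.962, -0.272, 0.0]
ft_force: [-0.9, -0.5, 4.1]
finger_gap: 0.008
grip_force: 1.5
F [-0.85 -0.67  3.75] tip front rel pin mm: x 86.3 y -0.4 z 8.6 14.05
```

```bash
python3 -m jog '[0,0,0.05,0,0,0,0,0,0,0.05,0,0,0,0]'; python3 st.py;  python3 -m jog '[0,0,-1,0,0,0,0,0,0,-3,0,0,0,0,0,0,-7,0,0,0,0,0,0,-11,0,0,0,0,-4,0,-14,0,0,0,0,-8,0,-16,0,0,0,0,-12,0,-16,0,0,0,0,-15,0,-16,0,0,0,0,-15,0,-16,0,0,0,0,-15,0,-16,0,0,0,0]'; python3 - <<'E'
from ov import *
ov([.6155,.2312,-.552,0.],[.6059,-.2236,-.1224,0.],'pics/ov2.png')
E
```

```text
time_s: 14.27
position: [0.6359, 0.2181, 0.3004]
ee_rot: [-0.0, 0.962, -0.272, 0.0]
ft_force: [-2.3, 0.1, 7.4]
finger_gap: 0.008
grip_force: 3.6
F [-1.99 -0.54  7.24] tip front rel pin mm: x 86.3 y -0.4 z 8.4 14.4167
time_s: 15.3
position: [0.5059, 0.2986, 0.4607]
ee_rot: [-0.0, 0.963, -0.27, 0.0]
ft_force: [0.7, 0.6, 0.1]
finger_gap: 0.006
grip_force: 0.0
```

View pics/ov2.png

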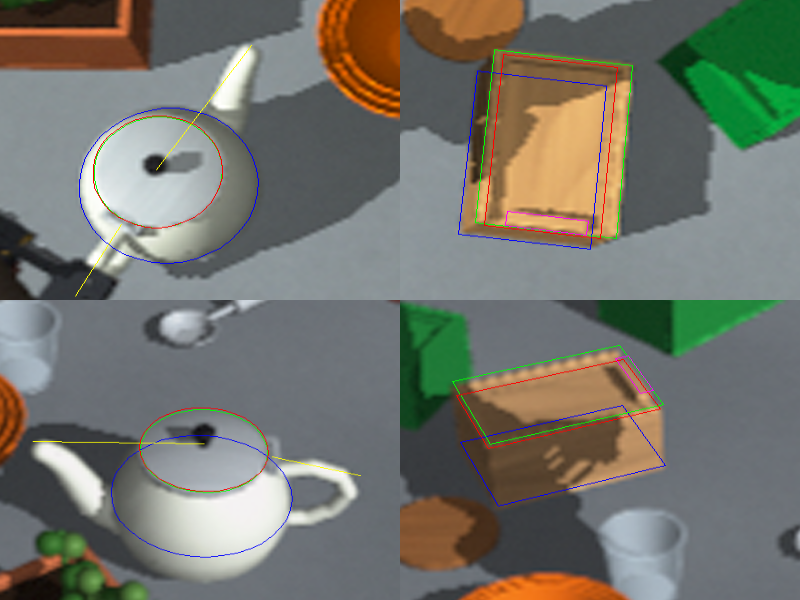

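The lid lies flat on the pot's rim with its knob at (155,165). The box lid is flush with the end, and neither the pot nor the box has moved. The arm is clear of everything.

```bash
python3 -c "
from cell import job
print(job.finish_job())"
```

```text
the job is handed in; nothing more can be done
None
```

The teapot lid is shut flat on the pot and the biscuit box lid is pushed fully home. The last pictures show pot and box where they were and the arm clear, and the job was handed in at about 15 s.

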